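# Press a module home in the test bay and hold it

### The arm

A 6-joint arm with a two-finger parallel gripper is mounted at the origin on the work surface. World frame = base frame: x ahead of the robot, y to its left, z up, the work surface at z = 0. Lengths are in m, angles in degrees, forces in N, time in s.
With the tool pointing down it reaches from about 0.325 to 0.9 m from the base axis. Payload 6.1 kg.
Tool frame: the origin (TCP) lies at the very end of the fingers, on their centre line; the grasp point (between the pads) lies 19 mm behind it (arm.grip_depth is the distance from the TCP to the grasp point, in m); z points along the fingers, y is the direction in which the jaws open and shut (so a half turn about z gives the same grasp; the last joint's range is limited). The gripper opens to 87 mm and grips with 3 to 60 N. Pads are 19 mm wide; open, the fingers measure 117 mm over their backs; the gripper's body (75 mm by 190 mm) begins 51 mm behind the grasp point.
Start: joints at [-74.204, 12.628, 87.462, -0, 79.91, -7.225], TCP at [0.244, -0.575, 0.223] pointing down, gripper open.
Joint ranges: [-170.65, 170.65], [-52.31, 119.04], [5.05, 147.46], [-71.25, 251.25], [11.57, 151.72], [-153.62, 153.62]. Speed limits (degrees/s): [147.25, 147.25, 172.46, 180, 180, 180].

### API

Orientations are given as a 3x3 rotation matrix whose columns are the frame's x, y, z axes.
In Python, from cell import arm gives the robot as it stands. The module is installed in compiled form; this text tells all that it offers.
- The arm moves only by the tool arm_command, never from a script. Its arguments are lists of equal length, an entry for each row: "delta_pos": the shift along the tool's x, y, z in m, a list of three; "roll": the turn about the tool's z in rad. A call has 1 to 5 rows; each row shifts and turns the pose as measured when the row begins, along the tool's axes as they then stand; what a row does not reach is not made up. A row lasts 1/8 s, in which the tool goes at most 62.5 mm and 10.7 degrees, less where a joint would pass 70% of its speed; a pose out of reach is approached as far as the arm can. A call with a gripper value outside its range is refused whole. "claw" is the opening in per cent of the stroke, from 0 (shut) to 100 (fully open), set as the call begins (left out, the last holds). The fingers move at their own pace and stop on an object; the grip force is fixed at half the most. Time passes only in rows, so rows that do not move let the fingers close. It gives the time, the measured TCP pose, the force and the opening at its end, in the units of the state.
- arm.state(): the state, without advancing time (a new reading comes with each control period).
- arm.camera(name): name is "scene" or "side" or "wrist"; returns the picture (420x560x3 uint8, red, green, blue); there is no depth.
- arm.camera_model(name): a dict with "vfov" (degrees; the focal length in pixels is half the picture's height over the tangent of half this angle, whatever the lens; pixels are square), "cx", "cy" (the principal point, pixels), "R" (3x3) and "t" (3): a world point X has camera coordinates R X + t; the wrist camera has in their place "hand_eye" (4x4, takes a point from camera to tool coordinates, whose origin is the TCP and whose axes are the flange's). Camera axes: x right, y down, z forward; pixel columns grow to the right and rows downward; lengths in m; the calibration is good to about 2 mm. A picture is of the moment at which its call begins: read the wrist's pose just before it. camera_model takes no time and is no camera call.
- arm.close_job(): hands the job in, once; it reports no verdict.
The state is a dict: "time": time; "q": joint angles; "qd": joint speeds; "effort": joint torques, N m; "tcp_pos": TCP position; "eef_rot": TCP orientation; "force": force on the tool from outside, world axes, zero at the start; "torque": the same for the moment, N m; "grip_width": opening from 0.0 (shut) to 1.0 (fully open).
Only numpy, scipy, OpenCV 4.12 (cv2) and the standard library are available. Lean on these libraries where they do the work, as an engineer would, in place of code of your own. Each camera call takes 0.05 s, during which the arm holds its last target.

### The job

The black module with the orange dot needs its contact test: swing the test bay's door wide open (square to the bay or further), lay that module on the bay's loading tongue and push it, brass end first, into the channel against the blue sprung plunger until it is hard up against the two steel stops. Finish while still holding it there: the spring throws it back out if you let go, so keep a firm, steady push on it without ramming it. Leave the modules with green dots and everything else on the bench where they are.

Things in the scene. Friction and masses are not known exactly. Their poses are not given: they have to be found in the camera images.
- bay: (All sizes here are in mm.) Test bay fixed to the bench: white housing 160 deep x 200 wide x 95 high, open above but for a lintel over its first 40 (underside at 87), with an aluminium tongue 100 wide reaching 115 out in front. Origin: on its underside (2 above the bench), on the centre line, in the plane of the housing's front; x into the bay, y to its left, z up. Tongue and bay floor are level, at z = 12.
- mouth (a point): (mm) Middle of the channel's mouth, on the floor, in the plane of the housing's front (bay x = 0, y = 0, z = 12; bay's axes). The channel runs along x between two aluminium guide rails 26 high: 56 wide from x = 22 inwards, flaring to about 75 at x = 2.
- stop_face (a point): (mm) Centre between the two dark steel hard stops, in the plane of their front faces (bay x = 65, y = 0, z = 26; bay's axes). They stand at y = 13 to 27 either side and meet the module's front corners; between them the blue plunger (20 wide, 18 high), its face 12 in front of the stops when free. With the module home, 55 of its length still stands out in front of the housing.
- plunger (a joint): Travel of the blue sprung plunger into the bay, m: 0 free, 0.012 with the module on the stops (limit 0.016). Spring: 3 N at first touch, rising evenly to 6.5 N at the stops; it slides the module back if not held. With friction the push needed to reach the stops is about 9 to 15 N; push on to about 20 N to be sure of them.
- door (a joint): (mm) Angle of the amber door, rad: 0 shut (may start up to 0.2 ajar), 1.57 square to the front, 1.9 its limit. Upright hinge at the left (bay y = 91, x = -14); opens towards the robot; stays where it is left (0.06 N m). Panel 180 wide, 72 high, 12 thick, from z = 18 to 90 over the bay's underside, so it passes over the tongue.
- door_handle (a point): (mm) Upright round steel bar, 11 in diameter, its top end free, 35 out from the door's outer face and 145 from the hinge along the door. This point is on the bar's axis, about 15 below its top; the bar joins the door only 34 below this point, so it can be pinched from above. Turns with the door: x points squarely to the door, y along it to the hinge.
- door_hinge (a point): On the door's upright hinge axis, at the handle point's height; turns with the door.
- module_center (a point): (mm) Centre of the module to be tested: black ribbed box 120 (x) x 50 (y) x 28 (z), about 0.2 kg, lying flat, with an orange dot on top near the brass end. This point is half-way up; x points along its length to the brass end, z up.
- module_nose (a point): (mm) Middle of the module's brass end face, 60 in front of module_center along x, half-way up; axes as the module's.
- tested_a_center (a point): Centre of a module of the same size with a green dot (already tested): leave alone.
- tested_b_center (a point): Centre of the second module with a green dot: leave alone.
- tape: (mm) Roll of orange tape, 76 across, 18 high; origin under its centre. Leave alone.
- driver: Screwdriver lying on the bench. Leave alone.
- flux: (mm) Small white bottle with red cap, 48 across, 110 high; origin under its centre. Leave alone.
- screws: (mm) Little open cardboard screw box 110 x 80 x 50; origin under its centre. Leave alone.
- pot: (mm) Black pot 72 across, 85 high; origin under its centre. Leave alone.
- stops: The two hard stops as one fixed body; origin on the bay floor in the stop plane (see stop_face).
- module: The orange-dot module's body; origin under its centre, axes as module_center's.

How it is judged:
By the outcome, as a careful person would: the job done as asked, in the order asked, and still so for the second after the job is handed in, while the arm keeps its last pose, push and grip.
It also fails if it takes over 72 s, if anything falls off the work surface, if the arm or the gripper's body presses on something with over 40 N, if the wrist force passes 120 N, or if a joint passes its speed limit or range.

## Working session

There is one attempt and no reset: what is moved stays moved. The work goes in short steps, Python scripts to look and compute and a tool call to move; the robot and the scene stay as the last step left them, time stands still between calls to the robot, and variables do not carry over. Pictures are saved under pics/ and viewed, and the job is handed in when it is done.

Besides the shell and the picture viewer there is one more tool, called by a JSON object that holds its "method" and its "body". arm_command: Moves the arm, as the interface text tells. Its arguments: {"type":"object","properties":{"delta_pos":{"type":"array"},"roll":{"type":"array"},"claw":{"type":"number"}},"required":["delta_pos","roll"]}

```bash
mkdir -p pics; cat > h.py <<'E'
import numpy as np, cv2
from cell import arm
def cam(n):
    m=arm.camera_model(n); f=210/np.tan(np.radians(m['vfov'])/2)
    if 'R' in m: R=np.array(m['R']);t=np.array(m['t'])
    else:
        s=arm.state(); T=np.eye(4); T[:3,:3]=s['eef_rot']; T[:3,3]=s['tcp_pos']
        W=np.linalg.inv(T@np.array(m['hand_eye'])); R=W[:3,:3]; t=W[:3,3]
    return f,m['cx'],m['cy'],R,t
def proj(c,X):
    f,cx,cy,R,t=c; p=R@np.array(X)+t; return np.array([cx+f*p[0]/p[2],cy+f*p[1]/p[2]])
def ray(c,u,v):
    f,cx,cy,R,t=c; return -R.T@t, R.T@np.array([(u-cx)/f,(v-cy)/f,1])
def onz(c,u,v,z):
    o,d=ray(c,u,v); return o+d*(z-o[2])/d[2]
def tri(ca,a,cb,b):
    o1,d1=ray(ca,*a);o2,d2=ray(cb,*b)
    s=np.linalg.lstsq(np.c_[d1,-d2],o2-o1,rcond=None)[0]
    p,q=o1+s[0]*d1,o2+s[1]*d2
    return (p+q)/2,np.linalg.norm(p-q)
def snap(n,f):
    im=arm.camera(n); cv2.imwrite('pics/'+f,im[:,:,::-1]); return im
E
python3 - <<'E'
from h import *
for n in ['scene','side','wrist']:
    c=cam(n); snap(n,n+'0.png'); m=arm.camera_model(n); print(n,m)
print(arm.state())
E
```

```text
scene {'vfov': 53.69054997383563, 'cx': 274.2219500734158, 'cy': 207.10878094828644, 'R': array([[ 0.24505302,  0.96950918, -0.00098599],
       [ 0.73772508, -0.18712698, -0.64864875],
       [-0.62905543,  0.15822595, -0.76108726]]), 't': array([-0.14698269, -0.33489944,  1.52443509])}
side {'vfov': 47.66289891383358, 'cx': 278.4438349449727, 'cy': 201.81315456832925, 'R': array([[-0.980016  , -0.19890274,  0.00251675],
       [-0.15495523,  0.75542612, -0.63664767],
       [ 0.12472975, -0.62431489, -0.7711507 ]]), 't': array([0.52885546, 0.12365371, 1.18415926])}
wrist {'vfov': 71.32047967684403, 'cx': 274.6518763107967, 'cy': 208.22063266791284, 'hand_eye': array([[-5.92312181e-04, -9.62537495e-01, -2.71147967e-01,
         7.47393664e-02],
       [ 9.99999821e-01, -5.47984088e-04, -2.39193548e-04,
         1.72667396e-04],
       [ 8.16479873e-05, -2.71148060e-01,  9.62537648e-01,
        -1.61642526e-01],
       [ 0.00000000e+00,  0.00000000e+00,  0.00000000e+00,
         1.00000000e+00]])}
{'time': 0.15, 'q': array([-7.42025925e+01,  1.26651144e+01,  8.75127665e+01, -2.08434602e-04,
        7.99118368e+01, -7.22599022e+00]), 'qd': array([ 0.06891565, -0.10508254, -0.27038696, -0.03268338, -0.06608348,
        0.10044709]), 'effort': array([ 3.99426144e-04, -4.95189714e+01, -3.87883472e+01,  6.98398123e-02,
        5.30490896e-02, -8.73500926e-05]), 'tcp_pos': array([ 0.24428883, -0.57473273,  0.22166683]), 'eef_rot': array([[ 9.20345006e-01,  3.91107254e-01, -4.29733119e-04],
       [ 3.91107443e-01, -9.20343795e-01,  1.50575068e-03],
       [ 1.93407803e-04, -1.55388194e-03, -9.99998774e-01]]), 'force': array([ 1.0238613 , -0.22843259,  0.69850038]), 'torque': array([0.05502869, 0.00509847, 0.01425607]), 'grip_width': 0.9989117999059222}
```

View pics/scene0.png

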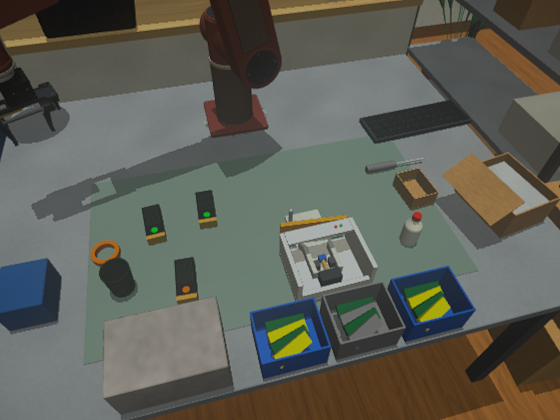

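View pics/side0.png

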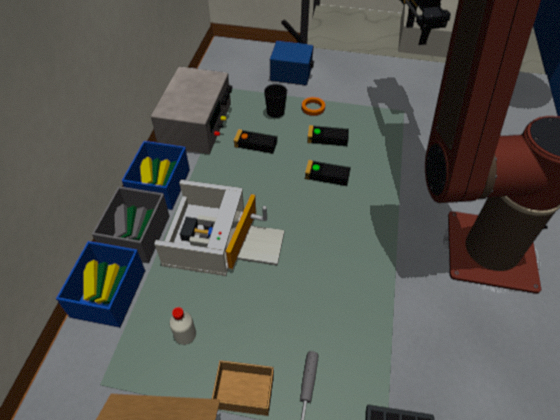

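View pics/wrist0.png

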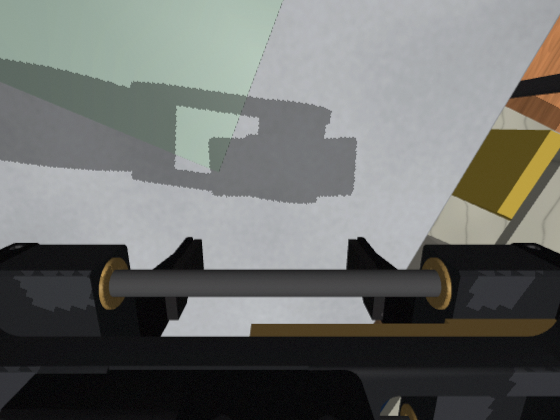

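The scene view shows the orange-dot module at about (186,278), with its brass end facing away from the robot. The bay is at about (325,255), with the tongue at (305,215), the door near shut and the handle top at (290,213). The green-dot modules are at (153,222) and (206,207). Next I'll zoom in.

```bash
python3 - <<'E'
from h import *
a=cv2.imread('pics/scene0.png'); b=cv2.imread('pics/side0.png')
cv2.imwrite('pics/a1.png',cv2.resize(a[195:305,265:385],None,fx=5,fy=5,interpolation=cv2.INTER_CUBIC))
cv2.imwrite('pics/b1.png',cv2.resize(b[175:280,150:290],None,fx=5,fy=5,interpolation=cv2.INTER_CUBIC))
cv2.imwrite('pics/m1.png',np.hstack([cv2.resize(a[250:310,160:220],None,fx=6,fy=6,interpolation=cv2.INTER_CUBIC),cv2.resize(b[115:175,225:285],None,fx=6,fy=6,interpolation=cv2.INTER_CUBIC)]))
for n,p,z in [('scene',(186,278),.028),('scene',(290,213),.08),('side',(264,212),.08),('side',(240,136),.028),('side',(275,145),.028),('scene',(119,280),0.04),('scene',(130,300),.0)]:
    print(n,p,onz(cam(n),*p,z).round(3))
E
```

```text
scene (186, 278) [ 0.659 -0.245  0.028]
scene (290, 213) [0.56  0.054 0.08 ]
side (264, 212) [0.565 0.053 0.08 ]
side (240, 136) [ 0.707 -0.253  0.028]
side (275, 145) [ 0.598 -0.236  0.028]
scene (119, 280) [ 0.632 -0.406  0.04 ]
scene (130, 300) [ 0.671 -0.391  0.   ]
```

View pics/a1.png

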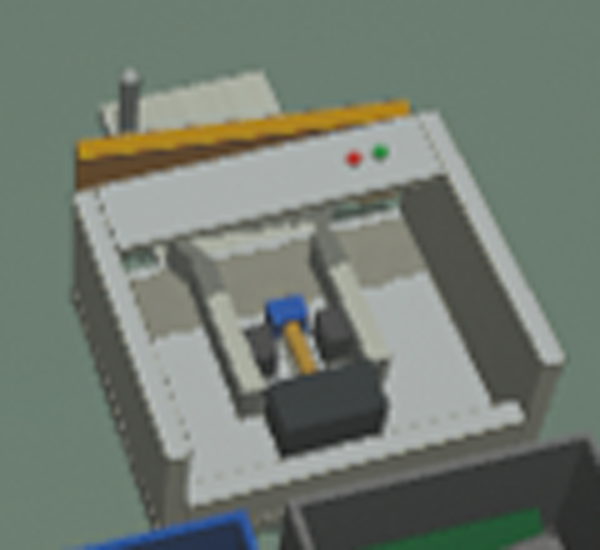

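View pics/b1.png

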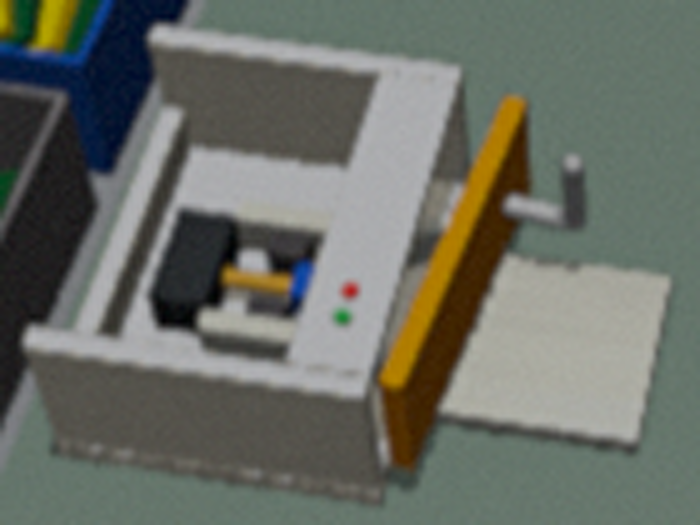

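View pics/m1.png

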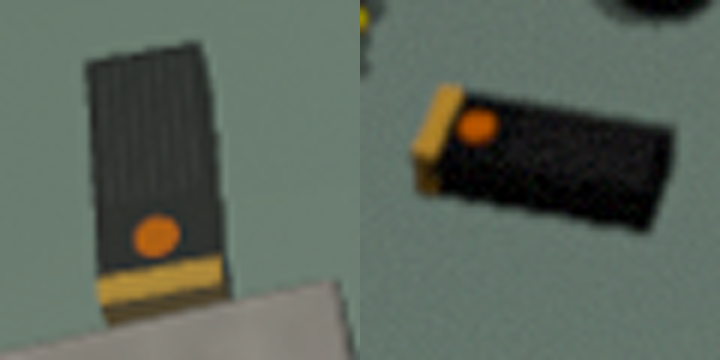

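```bash
python3 - <<'E'
from h import *
S=cam('scene');D=cam('side')
sc={'FL':(435,112),'FR':(75,195),'BL':(560,360)}
sd={'FL':(367,390),'FR':(460,68),'BL':(25,335),'BR':(152,32)}
S_={k:(v[0]/5+265-.4,v[1]/5+195-.4) for k,v in sc.items()}
D_={k:(v[0]/5+150-.4,v[1]/5+175-.4) for k,v in sd.items()}
for k in sd:
    print(k,onz(S,*S_[k],.097).round(4) if k in S_ else '',onz(D,*D_[k],.097).round(4), tri(S,S_[k],D,D_[k]) if k in S_ else '')
# door top corners z=.092, handle top
h1=(130/5+264.6,73/5+194.6);h2=(573/5+149.6,160/5+174.6);print('handle',tri(S,h1,D,h2))
for z,p in [((.092),(515,98)),(.092,(387,380)),(.092,(520,104)),(.014,(668,278)),(.014,(637,445))]: print(onz(D,p[0]/5+149.6,p[1]/5+174.6,z).round(4))
# module top corners z=.028
for p in [(85,62),(203,42),(98,278),(222,258)]: print('ms',onz(S,p[0]/6+159.6,p[1]/6+249.6,.028).round(4))
for p in [(463,88),(675,128),(645,232),(418,150),(437,88)]: print('md',onz(D,(p[0]-360)/6+224.6,p[1]/6+114.6,.028).round(4))
E
```

```text
FL [0.6259 0.203  0.097 ] [0.6266 0.1971 0.097 ] (array([0.6268048 , 0.20055572, 0.10029504]), np.float64(0.003479873646274662))
FR [0.632 0.006 0.097] [0.6331 0.003  0.097 ] (array([0.63291066, 0.0052793 , 0.09906719]), np.float64(0.0012555336842196873))
BL [0.7838 0.2056 0.097 ] [0.7873 0.1995 0.097 ] (array([0.78572468, 0.20301275, 0.10168464]), np.float64(0.001623939320437526))
BR  [0.7915 0.0108 0.097 ] 
handle (array([0.56430697, 0.05352899, 0.10190962]), np.float64(0.0008522338040433978))
[0.6028 0.0125 0.092 ]
[0.6205 0.187  0.092 ]
[0.5995 0.0158 0.092 ]
[0.5173 0.0496 0.014 ]
[0.5128 0.15   0.014 ]
ms [ 0.5972 -0.2702  0.028 ]
ms [ 0.5995 -0.2191  0.028 ]
ms [ 0.704  -0.2747  0.028 ]
ms [ 0.7073 -0.2245  0.028 ]
md [ 0.7095 -0.2829  0.028 ]
md [ 0.5997 -0.2756  0.028 ]
md [ 0.5992 -0.2014  0.028 ]
md [ 0.72   -0.2347  0.028 ]
md [ 0.7223 -0.2803  0.028 ]
```

Bay origin is about (0.630, 0.104) with yaw about 1.8°. The handle is about (0.564, 0.0535) with its top at z = 0.102, and the door is about 0.13 rad ajar. The module centre is about (0.658, -0.248) with yaw about -3°. I'll write a planner that prints the rows, then move over the module for a closer look.

```bash
cat >> h.py <<'E'
def yaw():
    R=arm.state()['eef_rot']; return np.degrees(np.arctan2(R[1,0],R[0,0]))
def plan(target,yt=None,n=None,way='near',step=.055):
    s=arm.state(); p=np.array(s['tcp_pos']); R=np.array(s['eef_rot']); y=yaw()
    dy=0 if yt is None else (yt-y+180)%360-180
    if way=='ccw' and dy<0: dy+=360
    if way=='cw' and dy>0: dy-=360
    d=np.array(target)-p
    if n is None: n=int(max(np.ceil(np.linalg.norm(d)/step),np.ceil(abs(dy)/10),1))
    rows=[];ro=[]
    r=-np.radians(dy)/n
    for i in range(n):
        rows.append([round(float(v),3) for v in R.T@(d/n)]); ro.append(round(float(r),3))
        c,sn=np.cos(r),np.sin(r); R=R@np.array([[c,-sn,0],[sn,c,0],[0,0,1]])
    for i in range(0,n,5): print(rows[i:i+5],ro[i:i+5])
def st():
    s=arm.state(); print('t',round(s['time'],2),'p',np.round(s['tcp_pos'],4),'yaw',round(float(yaw()),2),'z',np.round(np.array(s['eef_rot'])[:,2],3),'q',np.round(s['q'],1),'F',np.round(s['force'],1),'g',round(s['grip_width'],3))
E
python3 -c "
from h import *
plan([.62,-.25,.25],176.5,way='ccw')"
```

```text
[[0.03, -0.009, -0.002], [0.031, -0.004, -0.002], [0.031, 0.001, -0.002], [0.03, 0.006, -0.002], [0.029, 0.011, -0.002]] [-0.167, -0.167, -0.167, -0.167, -0.167]
[[0.027, 0.016, -0.002], [0.024, 0.02, -0.002], [0.02, 0.024, -0.002], [0.016, 0.027, -0.002], [0.011, 0.029, -0.002]] [-0.167, -0.167, -0.167, -0.167, -0.167]
[[0.006, 0.03, -0.002], [0.001, 0.031, -0.002], [-0.004, 0.031, -0.002], [-0.009, 0.03, -0.002], [-0.014, 0.028, -0.002]] [-0.167, -0.167, -0.167, -0.167, -0.167]
[[-0.018, 0.025, -0.002]] [-0.167]
```

{"method": "arm_command", "body": {"delta_pos": [[0.03, -0.009, -0.002], [0.031, -0.004, -0.002], [0.031, 0.001, -0.002], [0.03, 0.006, -0.002], [0.029, 0.011, -0.002]], "roll": [-0.167, -0.167, -0.167, -0.167, -0.167]}}

```text
time: 0.78
tcp_pos: [0.3627, -0.4712, 0.2293]
eef_rot: [[0.307, 0.952, -0.002], [0.952, -0.307, 0.005], [0.004, -0.004, -1.0]]
force: [-0.2, -0.1, -0.1]
grip_width: 0.999
```

{"method": "arm_command", "body": {"delta_pos": [[0.027, 0.016, -0.002], [0.024, 0.02, -0.002], [0.02, 0.024, -0.002], [0.016, 0.027, -0.002], [0.011, 0.029, -0.002]], "roll": [-0.167, -0.167, -0.167, -0.167, -0.167]}}

```text
time: 1.4
tcp_pos: [0.4817, -0.3619, 0.238]
eef_rot: [[-0.523, 0.852, -0.004], [0.852, 0.523, 0.008], [0.009, 0.0, -1.0]]
force: [-0.4, -0.6, -0.5]
grip_width: 1.001
```

```bash
python3 -c "
from h import *
st();plan([.62,-.25,.25],176.5,way='ccw')"
```

```text
t 1.4 p [ 0.4817 -0.3619  0.238 ] yaw 121.56 z [-0.004  0.008 -1.   ] q [-44.5   9.4  89.5   0.1  81.6 -76.1] F [-0.4 -0.6 -0.5] g 1.001
[[0.004, 0.029, -0.002], [-0.001, 0.03, -0.002], [-0.006, 0.029, -0.002], [-0.01, 0.028, -0.002], [-0.014, 0.026, -0.002]] [-0.16, -0.16, -0.16, -0.16, -0.16]
[[-0.018, 0.023, -0.002]] [-0.16]
```

{"method": "arm_command", "body": {"delta_pos": [[0.004, 0.029, -0.002], [-0.001, 0.03, -0.002], [-0.006, 0.029, -0.002], [-0.01, 0.028, -0.002], [-0.014, 0.026, -0.002]], "roll": [-0.16, -0.16, -0.16, -0.16, -0.16]}}

```text
time: 2.02
tcp_pos: [0.5983, -0.2627, 0.2463]
eef_rot: [[-0.982, 0.191, -0.007], [0.191, 0.982, 0.01], [0.009, 0.008, -1.0]]
force: [0.3, -0.1, -0.2]
grip_width: 0.998
```

{"method": "arm_command", "body": {"delta_pos": [[-0.018, 0.023, -0.002], [0, 0, 0]], "roll": [-0.16, 0]}}

```text
time: 2.28
tcp_pos: [0.6219, -0.2411, 0.2474]
eef_rot: [[-1.0, 0.024, -0.008], [0.024, 1.0, 0.011], [0.009, 0.01, -1.0]]
force: [-0.9, -1.0, -0.7]
grip_width: 0.996
```

```bash
python3 -c "
from h import *
st();c=cam('wrist');snap('wrist','w1.png')"
```

```text
t 2.27 p [ 0.6219 -0.2411  0.2474] yaw 178.65 z [-0.008  0.011 -1.   ] q [ -28.1   18.1   78.2    0.3   84.4 -116.8] F [-0.9 -1.  -0.7] g 0.996
```

View pics/w1.png

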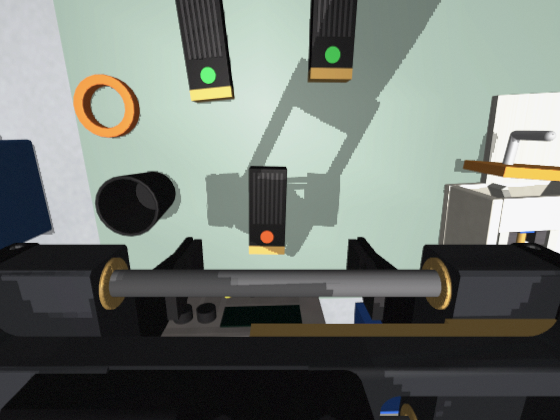

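The module is in the wrist view at x = 249–287, y = 167–253, with the brass end at the bottom and the dot at (267,237). Next I'll measure it.

```bash
python3 - <<'E'
from h import *
c=cam('wrist'); im=cv2.imread('pics/w1.png')
g=im.max(axis=2).astype(int)
roi=np.zeros(g.shape,np.uint8); roi[160:262,240:298]=1
hsv=cv2.cvtColor(im,cv2.COLOR_BGR2HSV)
m=((g<75)|((hsv[...,1]>140)&(hsv[...,0]<30)))&(roi>0)
m=cv2.morphologyEx(m.astype(np.uint8),cv2.MORPH_OPEN,np.ones((5,5)))
ct=max(cv2.findContours(m,0,2)[0],key=cv2.contourArea)
r=cv2.minAreaRect(ct);print(r)
P=[onz(c,*p,.028) for p in ct[:,0,:].astype(float)]
rr=cv2.minAreaRect((np.array(P)[:,:2]*1000).astype(np.float32));print('world',rr)
d=((hsv[...,0]<12)&(hsv[...,1]>200)&(roi>0)).astype(np.uint8)
M=cv2.moments(d,True);print('dot',M['m10']/M['m00'],M['m01']/M['m00'],onz(c,M['m10']/M['m00'],M['m01']/M['m00'],.028))
for row in (175,190,205,220,235):
    xs=np.where(m[row])[0];print(row,xs.min(),xs.max(),onz(c,xs.min()-.5,row,.028).round(4),onz(c,xs.max()+.5,row,.028).round(4))
cv2.imwrite('pics/w1m.png',cv2.resize(im[155:265,235:305],None,fx=5,fy=5))
E
```

```text
((267.5, 205.5), (79.0, 37.0), 90.0)
world ((650.6502685546875, -250.49069213867188), (49.0890998840332, 110.20884704589844), 87.14239501953125)Traceback (most recent call last):
  File "<stdin>", line 13, in <module>
ZeroDivisionError: float division by zero
```

```bash
python3 -c "
from h import *
plan([.56,.07,.26],175)"
```

```text
[[0.012, 0.052, -0.002], [0.012, 0.052, -0.002], [0.013, 0.051, -0.002], [0.013, 0.051, -0.002], [0.014, 0.051, -0.002]] [0.01, 0.01, 0.01, 0.01, 0.01]
[[0.014, 0.051, -0.002]] [0.01]
```

{"method": "arm_command", "body": {"delta_pos": [[0.012, 0.052, -0.002], [0.012, 0.052, -0.002], [0.013, 0.051, -0.002], [0.013, 0.051, -0.002], [0.014, 0.051, -0.002]], "roll": [0.01, 0.01, 0.01, 0.01, 0.01]}}

```text
time: 2.95
tcp_pos: [0.5665, 0.0164, 0.2577]
eef_rot: [[-0.995, 0.101, -0.013], [0.101, 0.995, 0.009], [0.014, 0.008, -1.0]]
force: [0.6, 0.4, 0.9]
grip_width: 1.001
```

{"method": "arm_command", "body": {"delta_pos": [[0.014, 0.051, -0.002], [0, 0, 0]], "roll": [0.01, 0]}}

```text
time: 3.2
tcp_pos: [0.5558, 0.0712, 0.2605]
eef_rot: [[-0.993, 0.113, -0.013], [0.113, 0.994, 0.009], [0.014, 0.008, -1.0]]
force: [0.0, -1.1, -0.6]
grip_width: 1.002
```

```bash
python3 -c "
from h import *
st();c=cam('wrist');im=snap('wrist','w2.png')
import pickle;pickle.dump(c,open('w2.pkl','wb'))"
```

```text
t 3.2 p [0.5558 0.0712 0.2605] yaw 173.5 z [-0.013  0.009 -1.   ] q [ -1.1   3.   94.    0.5  83.8 -84.6] F [ 0.  -1.1 -0.6] g 1.002
```

View pics/w2.png

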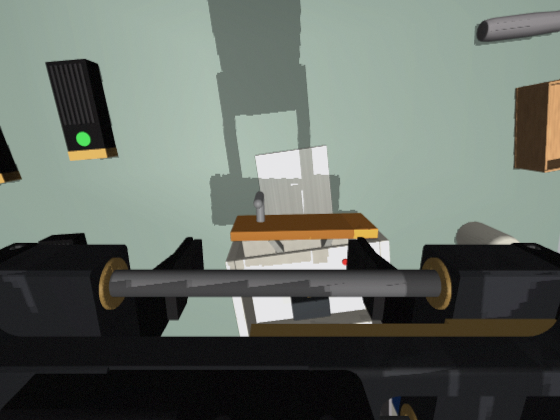

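```bash
python3 - <<'E'
from h import *
im=cv2.imread('pics/w2.png')
cv2.imwrite('pics/w2m.png',cv2.resize(im[140:275,220:395],None,fx=4,fy=4,interpolation=cv2.INTER_CUBIC))
E
```

```text
(no output)
```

View pics/w2m.png

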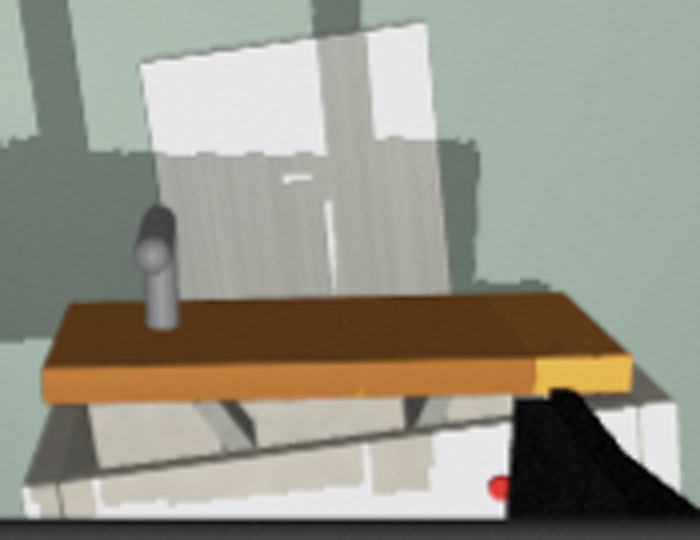

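```bash
python3 - <<'E'
from h import *; import pickle
c=pickle.load(open('w2.pkl','rb'))
P=lambda x,y,z: onz(c,x/4+219.6,y/4+139.6,z).round(4)
print('handle',P(152,257,.102))
a,b=P(140,63,.014),P(427,22,.014);print('tongue',a,b,(a+b)/2,np.degrees(np.arctan2(-(b-a)[0],(b-a)[1])))
a,b=P(25,488,.097),P(510,422,.097);print('lintel',a,b,np.degrees(np.arctan2(-(b-a)[0],(b-a)[1])))
a,b=P(45,368,.092),P(630,357,.092);print('door outer top',a,b,np.degrees(np.arctan2(-(b-a)[0],(b-a)[1])))
print('house R',P(675,402,.097))
E
```

```text
handle [0.5627 0.0523 0.102 ]
tongue [0.5152 0.05   0.014 ] [0.5127 0.1494 0.014 ] [0.51395 0.0997  0.014  ] 1.4407369953867406
lintel [0.6309 0.0044 0.097 ] [0.6267 0.1516 0.097 ] 1.6343546383164373
door outer top [0.5953 0.0153 0.092 ] [0.6123 0.1895 0.092 ] -5.573787101888882
house R [0.6261 0.2009 0.097 ]
```

```bash
python3 -c "
from h import *
plan([.563,.053,.125],174.3,n=5)"
```

```text
[[-0.002, -0.003, 0.027], [-0.002, -0.003, 0.027], [-0.002, -0.003, 0.027], [-0.002, -0.003, 0.027], [-0.002, -0.003, 0.027]] [-0.003, -0.003, -0.003, -0.003, -0.003]
```

{"method": "arm_command", "body": {"delta_pos": [[-0.002, -0.003, 0.027], [-0.002, -0.003, 0.027], [-0.002, -0.003, 0.027], [-0.002, -0.003, 0.027], [-0.002, -0.003, 0.027]], "roll": [-0.003, -0.003, -0.003, -0.003, -0.003], "claw": 55}}

```text
time: 3.88
tcp_pos: [0.5652, 0.0434, 0.1236]
eef_rot: [[-0.993, 0.114, -0.008], [0.114, 0.994, 0.004], [0.008, 0.003, -1.0]]
force: [0.3, 0.1, -1.2]
grip_width: 0.574
```

```bash
python3 -c "
from h import *
st();c=cam('wrist');im=snap('wrist','w3.png');snap('side','s3.png')
plan([.563,.053,.068],174.3)"
```

```text
t 3.88 p [0.5652 0.0434 0.1236] yaw 173.47 z [-0.008  0.004 -1.   ] q [ -3.7  10.3 101.2   0.2  68.9 -87.2] F [ 0.3  0.1 -1.2] g 0.574
[[-0.0, 0.009, 0.053]] [-0.015]
```

View pics/w3.png

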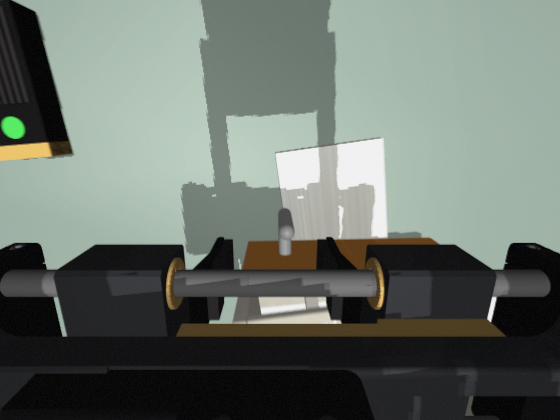

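The handle's top is at (287,231), right of the jaw midline at x≈275, which agrees with the 9 mm y correction still to come. I'll correct, then descend.

```bash
python3 -c "
from h import *
c=cam('wrist');print(onz(c,287,231,.102))
plan([.563,.053,.068],174.3,n=3)"
```

```text
[0.55589776 0.05258498 0.102     ]
[[-0.0, 0.003, 0.018], [-0.0, 0.003, 0.018], [-0.0, 0.003, 0.018]] [-0.005, -0.005, -0.005]
```

{"method": "arm_command", "body": {"delta_pos": [[0, 0.01, 0], [0, 0, 0.028], [0, 0, 0.028], [0, 0, 0]], "roll": [-0.012, 0, 0, 0]}}

```text
time: 4.47
tcp_pos: [0.5673, 0.0528, 0.0697]
eef_rot: [[-0.994, 0.105, -0.006], [0.105, 0.994, 0.004], [0.007, 0.003, -1.0]]
force: [0.9, 0.0, 0.6]
grip_width: 0.552
```

```bash
python3 -c "
from h import *
st();c=cam('wrist');im=snap('wrist','w4.png')"
```

```text
t 4.47 p [0.5673 0.0528 0.0697] yaw 173.98 z [-0.006  0.004 -1.   ] q [ -2.7  14.5 102.7   0.2  63.1 -86.8] F [0.9 0.  0.6] g 0.552
```

View pics/w4.png

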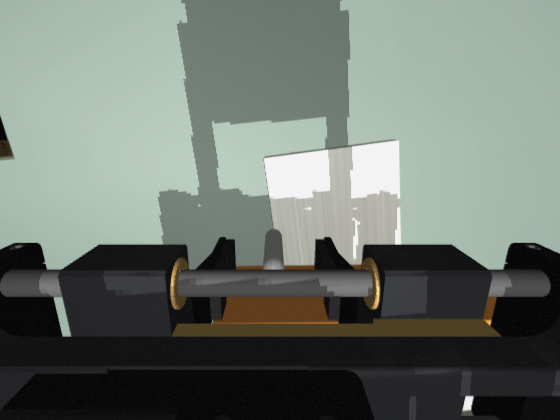

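The bar is centred between the jaws at x≈274. I'll shift 6 mm toward the robot to centre it in the pad width, then close.

{"method": "arm_command", "body": {"delta_pos": [[0.006, 0, 0.001], [0, 0, 0]], "roll": [0, 0]}}

```text
time: 4.78
tcp_pos: [0.5646, 0.0535, 0.0739]
eef_rot: [[-0.995, 0.105, 0.002], [0.105, 0.995, 0.003], [-0.001, 0.004, -1.0]]
force: [0.2, -0.3, -0.8]
grip_width: 0.549
```

{"method": "arm_command", "body": {"delta_pos": [[0, 0, 0], [0, 0, 0], [0, 0, 0], [0, 0, 0]], "roll": [0, 0, 0, 0], "claw": 0}}

```text
time: 5.28
tcp_pos: [0.5657, 0.0535, 0.0757]
eef_rot: [[-0.995, 0.105, 0.005], [0.105, 0.995, 0.003], [-0.004, 0.004, -1.0]]
force: [-0.7, 0.1, -0.3]
grip_width: 0.18
```

{"method": "arm_command", "body": {"delta_pos": [[0, 0, 0], [0, 0, 0]], "roll": [0, 0], "claw": 0}}

```text
time: 5.52
tcp_pos: [0.5654, 0.0521, 0.0757]
eef_rot: [[-0.995, 0.105, 0.003], [0.105, 0.995, 0.001], [-0.003, 0.002, -1.0]]
force: [0.0, 1.7, 0.0]
grip_width: 0.113
```

{"method": "arm_command", "body": {"delta_pos": [[0, 0, 0], [0, 0, 0.008], [0.002, 0, 0.003]], "roll": [0, 0, 0], "claw": 25}}

```text
time: 5.9
tcp_pos: [0.5635, 0.0528, 0.0639]
eef_rot: [[-0.995, 0.105, 0.004], [0.105, 0.995, 0.002], [-0.004, 0.002, -1.0]]
force: [0.8, 0.2, -0.2]
grip_width: 0.244
```

{"method": "arm_command", "body": {"delta_pos": [[0, 0, 0], [0, 0, 0], [0, 0, 0]], "roll": [0, 0, 0], "claw": 0}}

```text
time: 6.28
tcp_pos: [0.5627, 0.0525, 0.0631]
eef_rot: [[-0.995, 0.104, 0.002], [0.104, 0.995, 0.001], [-0.002, 0.001, -1.0]]
force: [-0.5, 0.5, -1.0]
grip_width: 0.12
```

```bash
cat > door.py <<'E'
from h import *; import sys
# plan door arc: rows n of dth deg each, gripping handle at present tcp
H=np.array([.629,.103])+np.array([[np.cos(.028),-np.sin(.028)],[np.sin(.028),np.cos(.028)]])@np.array([-.014,.091])
s=arm.state();p=np.array(s['tcp_pos'])[:2];v=p-H
print('hinge',H.round(4),'r',np.linalg.norm(v).round(4),'handle ang',np.degrees(np.arctan2(v[1],v[0])).round(2))
zt=float(sys.argv[2]);dth=float(sys.argv[1]); R=np.array(s['eef_rot']);rows=[]
for i in range(5):
    a=np.radians(-dth);c,sn=np.cos(a),np.sin(a);v2=np.array([[c,-sn],[sn,c]])@v
    d=np.r_[v2-v,(zt-s['tcp_pos'][2])/5]; rows.append([round(float(x),3) for x in R.T@d]);v=v2
    r=np.radians(dth);c,sn=np.cos(r),np.sin(r);R=R@np.array([[c,-sn,0],[sn,c,0],[0,0,1]])
print(rows,round(float(np.radians(dth)),3));st()
E
python3 door.py 6 .069
```

```text
hinge [0.6125 0.1936] r 0.1496 handle ang -109.43
[[0.015, 0.004, -0.001], [0.015, 0.004, -0.001], [0.015, 0.004, -0.001], [0.015, 0.004, -0.001], [0.015, 0.004, -0.001]] 0.105
t 6.28 p [0.5627 0.0525 0.0631] yaw 174.01 z [ 0.002  0.001 -1.   ] q [-2.70e+00  1.41e+01  1.04e+02  1.00e-01  6.18e+01 -8.68e+01] F [-0.5  0.5 -1. ] g 0.12
```

{"method": "arm_command", "body": {"delta_pos": [[0.015, 0.004, 0], [0.015, 0.004, 0], [0.015, 0.004, 0], [0.015, 0.004, 0], [0.015, 0.004, 0]], "roll": [0.105, 0.105, 0.105, 0.105, 0.105]}}

```text
time: 6.9
tcp_pos: [0.4986, 0.096, 0.0631]
eef_rot: [[-0.797, 0.603, 0.006], [0.603, 0.797, 0.003], [-0.003, 0.006, -1.0]]
force: [2.8, 1.6, -3.2]
grip_width: 0.114
```

```bash
python3 door.py 7 .066
```

```text
hinge [0.6125 0.1936] r 0.1499 handle ang -139.41
[[0.018, 0.005, -0.001], [0.018, 0.005, -0.001], [0.018, 0.005, -0.001], [0.018, 0.005, -0.001], [0.018, 0.005, -0.001]] 0.122
t 6.9 p [0.4986 0.096  0.0631] yaw 142.88 z [ 0.006  0.003 -1.   ] q [  1.9   6.7 112.7   0.2  60.3 -51.1] F [ 2.8  1.6 -3.2] g 0.114
```

{"method": "arm_command", "body": {"delta_pos": [[0.018, 0.005, -0.001], [0.018, 0.005, 0], [0.018, 0.005, 0], [0.018, 0.005, 0], [0.018, 0.005, 0]], "roll": [0.122, 0.122, 0.122, 0.122, 0.122]}}

```text
time: 7.52
tcp_pos: [0.4628, 0.1838, 0.0632]
eef_rot: [[-0.287, 0.958, 0.011], [0.958, 0.287, 0.005], [0.002, 0.012, -1.0]]
force: [6.7, -0.1, -7.1]
grip_width: 0.114
```

```bash
python3 door.py 6.4 .066
```

```text
hinge [0.6125 0.1936] r 0.15 handle ang -176.26
[[0.016, 0.005, -0.0], [0.016, 0.005, -0.0], [0.016, 0.005, -0.0], [0.016, 0.005, -0.0], [0.016, 0.005, -0.0]] 0.112
t 7.53 p [0.4628 0.1838 0.0632] yaw 106.68 z [ 0.011  0.005 -1.   ] q [ 12.5   5.1 114.4   0.2  59.8  -4.3] F [ 6.7 -0.1 -7.1] g 0.114
```

{"method": "arm_command", "body": {"delta_pos": [[0.016, 0.005, -0.001], [0.016, 0.005, -0.001], [0.016, 0.005, 0], [0.016, 0.005, 0], [0.016, 0.005, 0]], "roll": [0.11, 0.11, 0.11, 0.11, 0.11]}}

```text
time: 8.15
tcp_pos: [0.4813, 0.266, 0.0631]
eef_rot: [[0.274, 0.962, 0.01], [0.962, -0.274, 0.003], [0.006, 0.008, -1.0]]
force: [2.6, -2.3, -1.8]
grip_width: 0.112
```

```bash
python3 door.py 2 .066;python3 -c "
from h import *
snap('scene','c5.png');snap('side','s5.png')"
```

```text
hinge [0.6125 0.1936] r 0.1498 handle ang 151.09
[[0.005, 0.001, -0.001], [0.005, 0.001, -0.001], [0.005, 0.001, -0.001], [0.005, 0.001, -0.001], [0.005, 0.001, -0.001]] 0.035
t 8.15 p [0.4813 0.266  0.0631] yaw 74.12 z [ 0.01   0.003 -1.   ] q [ 20.7  11.9 106.7  -0.   60.8  36.6] F [ 2.6 -2.3 -1.8] g 0.112
```

View pics/c5.png

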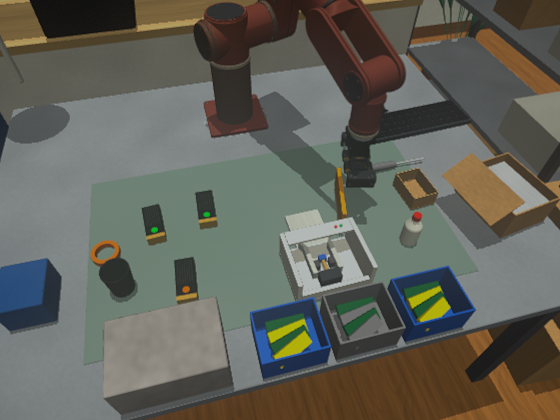

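View pics/s5.png

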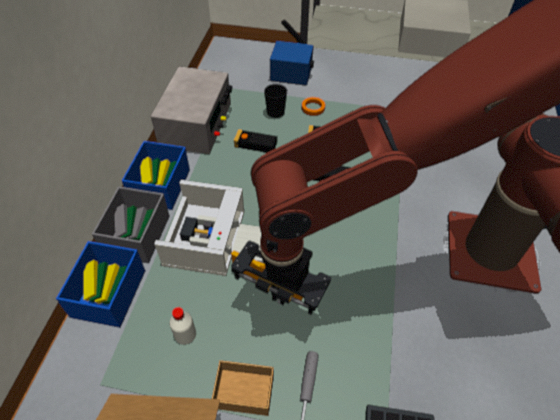

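The door is swung past square to about 105°. I'll release it and lift.

{"method": "arm_command", "body": {"delta_pos": [[0, 0, 0], [0, 0, 0], [0, 0, -0.001], [0, 0, -0.03], [0, 0, -0.045]], "roll": [0, 0, 0, 0, 0], "claw": 40}}

```text
time: 8.88
tcp_pos: [0.4773, 0.2635, 0.137]
eef_rot: [[0.266, 0.964, 0.002], [0.964, -0.266, 0.001], [0.001, 0.002, -1.0]]
force: [0.5, 0.6, -0.4]
grip_width: 0.397
```

{"method": "arm_command", "body": {"delta_pos": [[0, 0, -0.05], [0, 0, -0.03], [0, 0, 0]], "roll": [0, 0, 0], "claw": 85}}

```text
time: 9.25
tcp_pos: [0.4789, 0.2632, 0.2242]
eef_rot: [[0.265, 0.964, 0.01], [0.964, -0.265, 0.004], [0.006, 0.008, -1.0]]
force: [0.2, -0.5, 0.8]
grip_width: 0.651
```

```bash
python3 -c "
from h import *
st()
u=np.array([np.cos(np.radians(-2.9)),np.sin(np.radians(-2.9)),0])
t=np.array([.658,-.249,.15])-.035*u;print(t);plan(t,177.1,way='ccw')"
```

```text
t 9.25 p [0.4789 0.2632 0.2242] yaw 74.64 z [ 0.01   0.004 -1.   ] q [20.5  1.3 99.6  0.  78.4 35.9] F [ 0.2 -0.5  0.8] g 0.651
[ 0.62304482 -0.24722925  0.15      ]
[[-0.041, 0.025, 0.007], [-0.045, 0.018, 0.007], [-0.047, 0.01, 0.007], [-0.048, 0.003, 0.007], [-0.048, -0.005, 0.007]] [-0.163, -0.163, -0.163, -0.163, -0.163]
[[-0.046, -0.013, 0.007], [-0.044, -0.02, 0.007], [-0.04, -0.027, 0.007], [-0.035, -0.033, 0.007], [-0.029, -0.038, 0.007]] [-0.163, -0.163, -0.163, -0.163, -0.163]
[[-0.023, -0.043, 0.007]] [-0.163]
```

{"method": "arm_command", "body": {"delta_pos": [[-0.041, 0.025, 0.003], [-0.045, 0.018, 0.003], [-0.047, 0.01, 0.003], [-0.048, 0.003, 0.003], [-0.048, -0.005, 0.003]], "roll": [-0.163, -0.163, -0.163, -0.163, -0.163]}}

```text
time: 9.88
tcp_pos: [0.545, 0.0285, 0.2013]
eef_rot: [[-0.548, 0.836, 0.003], [0.836, 0.548, 0.005], [0.003, 0.005, -1.0]]
force: [0.8, -0.2, 0.4]
grip_width: 0.852
```

{"method": "arm_command", "body": {"delta_pos": [[-0.046, -0.013, 0.007], [-0.044, -0.02, 0.007], [-0.04, -0.027, 0.007], [-0.035, -0.033, 0.007], [-0.029, -0.038, 0.007]], "roll": [-0.163, -0.163, -0.163, -0.163, -0.163]}}

```text
time: 10.5
tcp_pos: [0.6177, -0.2065, 0.1542]
eef_rot: [[-0.989, 0.147, -0.008], [0.147, 0.989, 0.009], [0.009, 0.008, -1.0]]
force: [0.2, -0.3, -0.9]
grip_width: 0.846
```

```bash
python3 -c "
from h import *
st();plan([.623,-.2472,.15],177.1)"
```

```text
t 10.5 p [ 0.6177 -0.2065  0.1542] yaw 171.52 z [-0.008  0.009 -1.   ] q [ -25.6   19.6   86.4    0.3   74.5 -107.2] F [ 0.2 -0.3 -0.9] g 0.846
[[-0.011, -0.04, 0.004]] [-0.097]
```

{"method": "arm_command", "body": {"delta_pos": [[-0.009, -0.037, 0.002], [0, 0, 0], [0, 0, 0]], "roll": [-0.097, 0, 0]}}

```text
time: 10.88
tcp_pos: [0.6177, -0.2477, 0.144]
eef_rot: [[-0.999, 0.051, -0.016], [0.051, 0.999, 0.014], [0.017, 0.013, -1.0]]
force: [0.0, -0.6, 0.6]
grip_width: 0.852
```

```bash
python3 -c "
from h import *
st();snap('wrist','w6.png');plan([.623,-.2472,.008],177.1,n=3)"
```

```text
t 10.88 p [ 0.6177 -0.2477  0.144 ] yaw 177.07 z [-0.016  0.014 -1.   ] q [ -28.8   22.4   84.     0.3   74.8 -115.9] F [ 0.  -0.6  0.6] g 0.852
[[-0.003, -0.0, 0.045], [-0.003, -0.0, 0.045], [-0.003, -0.0, 0.045]] [-0.0, -0.0, -0.0]
```

View pics/w6.png

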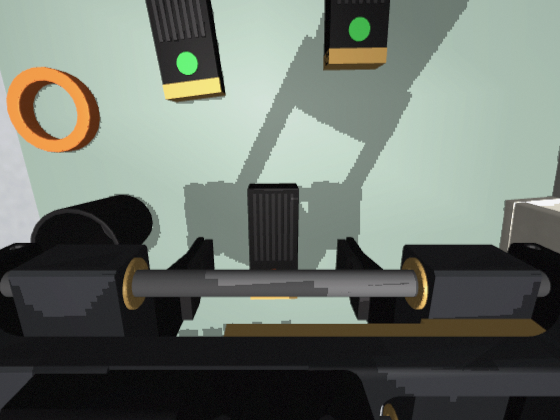

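The module is centred between the open jaws (x≈273), and the pot is clear to the left. I'll check its y and tail, then descend.

```bash
python3 -c "
from h import *
c=cam('wrist')
for p in [(249,187),(298,187),(250,265),(298,265)]: print(onz(c,*p,.028).round(4))"
```

```text
[ 0.5978 -0.27    0.028 ]
[ 0.6003 -0.2226  0.028 ]
[ 0.6798 -0.275   0.028 ]
[ 0.6826 -0.2252  0.028 ]
```

{"method": "arm_command", "body": {"delta_pos": [[-0.003, 0, 0.04], [-0.002, 0, 0.04], [-0.002, 0, 0.03]], "roll": [0, 0, 0]}}

```text
time: 11.3
tcp_pos: [0.6261, -0.2439, 0.0357]
eef_rot: [[-0.999, 0.048, -0.009], [0.048, 0.999, 0.01], [0.009, 0.009, -1.0]]
force: [-0.5, 0.4, 0.2]
grip_width: 0.85
```

```bash
python3 -c "
from h import *
st();plan([.623,-.2475,.009],177.1,n=2)"
```

```text
t 11.3 p [ 0.6261 -0.2439  0.0357] yaw 177.23 z [-0.009  0.01  -1.   ] q [ -28.1   29.7   86.7    0.3   64.3 -115.5] F [-0.5  0.4  0.2] g 0.85
[[0.001, -0.002, 0.013], [0.001, -0.002, 0.013]] [0.001, 0.001]
```

{"method": "arm_command", "body": {"delta_pos": [[0.002, -0.003, 0.013], [0, -0.001, 0.011], [0, 0, 0]], "roll": [0, 0, 0]}}

```text
time: 11.68
tcp_pos: [0.6222, -0.2444, 0.0091]
eef_rot: [[-0.999, 0.046, -0.012], [0.046, 0.999, 0.012], [0.013, 0.011, -1.0]]
force: [-0.3, 0.9, 0.4]
grip_width: 0.852
```

{"method": "arm_command", "body": {"delta_pos": [[0, 0, 0], [0, 0, 0], [0, 0, 0], [0, 0, 0]], "roll": [0, 0, 0, 0], "claw": 30}}

```text
time: 12.18
tcp_pos: [0.6244, -0.2458, 0.0129]
eef_rot: [[-0.999, 0.046, -0.007], [0.046, 0.999, 0.009], [0.008, 0.009, -1.0]]
force: [1.1, 0.3, -1.5]
grip_width: 0.574
```

```bash
python3 -c "
from h import *
st()"
```

```text
t 12.18 p [ 0.6244 -0.2458  0.0129] yaw 177.35 z [-0.007  0.009 -1.   ] q [ -28.3   31.3   87.2    0.3   62.1 -115.8] F [ 1.1  0.3 -1.5] g 0.574
```

Gripped at 50 mm width. I'll lift and carry it to the tongue.

{"method": "arm_command", "body": {"delta_pos": [[0, 0, -0.02], [0, 0, -0.05], [0, 0, -0.055], [0, 0, -0.03]], "roll": [0, 0, 0, 0]}}

```text
time: 12.68
tcp_pos: [0.6227, -0.2458, 0.1707]
eef_rot: [[-0.999, 0.047, -0.015], [0.046, 0.999, 0.013], [0.016, 0.013, -1.0]]
force: [0.6, -0.8, -2.6]
grip_width: 0.566
```

```bash
python3 -c "
from h import *
st();plan([.522,.100,.16],-178.4,step=.045)"
```

```text
t 12.68 p [ 0.6227 -0.2458  0.1707] yaw 177.34 z [-0.015  0.013 -1.   ] q [ -28.4   21.6   82.1    0.3   77.4 -115.8] F [ 0.6 -0.8 -2.6] g 0.566
[[0.013, 0.038, 0.002], [0.013, 0.038, 0.002], [0.012, 0.038, 0.002], [0.012, 0.038, 0.002], [0.012, 0.038, 0.002]] [-0.008, -0.008, -0.008, -0.008, -0.008]
[[0.011, 0.038, 0.002], [0.011, 0.038, 0.002], [0.011, 0.039, 0.002], [0.01, 0.039, 0.002]] [-0.008, -0.008, -0.008, -0.008]
```

{"method": "arm_command", "body": {"delta_pos": [[0.013, 0.038, 0.001], [0.013, 0.038, 0.001], [0.012, 0.038, 0.001], [0.012, 0.038, 0.001], [0.012, 0.038, 0.001]], "roll": [-0.008, -0.008, -0.008, -0.008, -0.008]}}

```text
time: 13.3
tcp_pos: [0.5685, -0.0531, 0.1803]
eef_rot: [[-1.0, 0.01, -0.001], [0.01, 1.0, 0.007], [0.001, 0.007, -1.0]]
force: [-0.1, 0.6, -2.1]
grip_width: 0.571
```

{"method": "arm_command", "body": {"delta_pos": [[0.011, 0.038, 0.001], [0.011, 0.038, 0.001], [0.011, 0.039, 0.001], [0.01, 0.035, 0.001]], "roll": [-0.008, -0.008, -0.008, -0.008]}}

```text
time: 13.8
tcp_pos: [0.5234, 0.1019, 0.1827]
eef_rot: [[-1.0, -0.023, 0.004], [-0.023, 1.0, 0.007], [-0.004, 0.007, -1.0]]
force: [-0.4, 0.4, -2.6]
grip_width: 0.57
```

```bash
python3 -c "
from h import *
st();plan([.522,.100,.07],-178.4,n=4)"
```

```text
t 13.8 p [0.5234 0.1019 0.1827] yaw -178.69 z [ 0.004  0.007 -1.   ] q [  2.3   1.6 103.9   0.4  74.2 -89.1] F [-0.4  0.4 -2.6] g 0.57
[[0.0, -0.001, 0.028], [0.0, -0.001, 0.028], [0.0, -0.001, 0.028], [0.0, -0.001, 0.028]] [-0.001, -0.001, -0.001, -0.001]
```

{"method": "arm_command", "body": {"delta_pos": [[0, -0.001, 0.035], [0, 0, 0.035], [0, -0.001, 0.035], [0, 0, 0.022]], "roll": [0, 0, 0, 0]}}

```text
time: 14.3
tcp_pos: [0.527, 0.105, 0.0609]
eef_rot: [[-0.999, -0.029, 0.016], [-0.029, 1.0, 0.009], [-0.016, 0.008, -1.0]]
force: [-0.3, -0.0, -1.9]
grip_width: 0.574
```

```bash
python3 -c "
from h import *
st();plan([.522,.100,.028],-178.4,n=2)
a=snap('scene','c7.png');b=snap('side','s7.png')
cv2.imwrite('pics/x7.png',np.hstack([cv2.resize(a[190:300,260:380],(400,367)),cv2.resize(b[170:280,150:270],(400,367))])[:,:,::-1])"
```

```text
t 14.3 p [0.527  0.105  0.0609] yaw -178.37 z [ 0.016  0.009 -1.   ] q [  2.6  10.2 109.    0.5  59.9 -89.3] F [-0.3 -0.  -1.9] g 0.574
[[0.003, -0.003, 0.016], [0.003, -0.003, 0.016]] [0.0, 0.0]
```

View pics/x7.png

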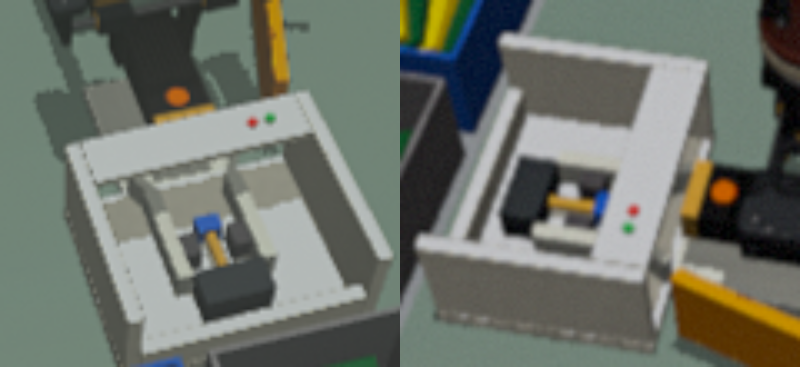

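Both views show the module level over the tongue, nose just short of the lintel at (185,110) and (697,200), with the door clear. I'll lower it.

{"method": "arm_command", "body": {"delta_pos": [[0.003, -0.004, 0.014], [0.002, -0.002, 0.012], [0, 0, 0]], "roll": [0, 0, 0]}}

```text
time: 14.78
tcp_pos: [0.5228, 0.0985, 0.0354]
eef_rot: [[-0.999, -0.028, 0.016], [-0.028, 1.0, 0.009], [-0.017, 0.008, -1.0]]
force: [0.3, 0.0, -2.0]
grip_width: 0.573
```

```bash
python3 -c "
from h import *
st();plan([.522,.100,.028],-178.4,n=2)"
```

```text
t 14.78 p [0.5228 0.0985 0.0354] yaw -178.38 z [ 0.016  0.009 -1.   ] q [  1.9  11.8 110.4   0.6  56.9 -90.1] F [ 0.3  0.  -2. ] g 0.573
[[0.0, 0.001, 0.004], [0.0, 0.001, 0.004]] [0.0, 0.0]
```

{"method": "arm_command", "body": {"delta_pos": [[0, 0.0015, 0.006], [0, 0, 0.002]], "roll": [0, 0]}}

```text
time: 15.02
tcp_pos: [0.5239, 0.1001, 0.028]
eef_rot: [[-0.999, -0.028, 0.019], [-0.028, 1.0, 0.009], [-0.019, 0.008, -1.0]]
force: [0.6, 0.4, -2.1]
grip_width: 0.576
```

```bash
python3 -c "
from h import *
st();plan([.5425,.1006,.028],-178.4,n=2)"
```

```text
t 15.03 p [0.5239 0.1001 0.028 ] yaw -178.39 z [ 0.019  0.009 -1.   ] q [  2.   12.6 110.4   0.6  55.9 -89.9] F [ 0.6  0.4 -2.1] g 0.576
[[-0.009, -0.0, 0.0], [-0.009, -0.0, 0.0]] [0.0, 0.0]
```

{"method": "arm_command", "body": {"delta_pos": [[-0.009, 0, 0], [-0.009, 0, 0.001], [0, 0, 0.002]], "roll": [0, 0, 0]}}

```text
time: 15.4
tcp_pos: [0.5446, 0.1009, 0.0261]
eef_rot: [[-0.999, -0.028, 0.021], [-0.028, 1.0, 0.009], [-0.021, 0.008, -1.0]]
force: [0.5, -0.6, -2.6]
grip_width: 0.571
```

```bash
python3 -c "
from h import *
st()
a=snap('scene','c8.png');b=snap('side','s8.png')
cv2.imwrite('pics/x8.png',np.hstack([cv2.resize(a[190:300,260:380],(400,367)),cv2.resize(b[170:280,150:270],(400,367))])[:,:,::-1])"
```

```text
t 15.4 p [0.5446 0.1009 0.0261] yaw -178.39 z [ 0.021  0.009 -1.   ] q [  2.   15.2 107.5   0.6  56.1 -89.9] F [ 0.5 -0.6 -2.6] g 0.571
```

View pics/x8.png

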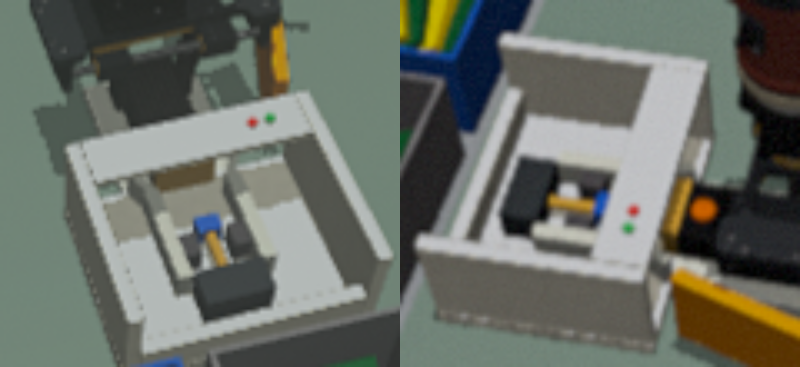

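The nose sits in the flare between the rails, at (185,175) in the scene view. I'll lower until it touches.

{"method": "arm_command", "body": {"delta_pos": [[0, 0, 0.0015], [0, 0, 0.0015]], "roll": [0, 0]}}

```text
time: 15.75
tcp_pos: [0.5436, 0.1009, 0.0246]
eef_rot: [[-0.999, -0.028, 0.019], [-0.028, 1.0, 0.009], [-0.019, 0.009, -1.0]]
force: [-8.6, -2.2, 17.8]
grip_width: 0.572
```

{"method": "arm_command", "body": {"delta_pos": [[0, 0, 0.0015], [0, 0, 0.0015]], "roll": [0, 0]}}

```text
time: 16.0
tcp_pos: [0.5436, 0.101, 0.0246]
eef_rot: [[-0.999, -0.028, 0.018], [-0.028, 1.0, 0.009], [-0.018, 0.008, -1.0]]
force: [-5.5, -0.5, 10.9]
grip_width: 0.571
```

It's on the tongue. I'll release and back out straight behind the tail.

{"method": "arm_command", "body": {"delta_pos": [[0, 0, 0], [0, 0, 0], [0, 0, -0.003], [0, 0, -0.002]], "roll": [0, 0, 0, 0], "claw": 78}}

```text
time: 16.5
tcp_pos: [0.5441, 0.101, 0.0307]
eef_rot: [[-0.999, -0.029, 0.02], [-0.028, 1.0, 0.009], [-0.021, 0.008, -1.0]]
force: [0.0, 0.7, -0.7]
grip_width: 0.772
```

```bash
python3 -c "
from h import *
st();plan([.488,.0991,.031],-178.4,n=3)
c=cam('wrist');snap('wrist','w9.png')"
```

```text
t 16.5 p [0.5441 0.101  0.0307] yaw -178.37 z [ 0.02   0.009 -1.   ] q [  2.1  14.7 107.4   0.6  56.7 -89.9] F [ 0.   0.7 -0.7] g 0.772
[[0.019, -0.0, -0.0], [0.019, -0.0, -0.0], [0.019, -0.0, -0.0]] [0.0, 0.0, 0.0]
```

View pics/w9.png

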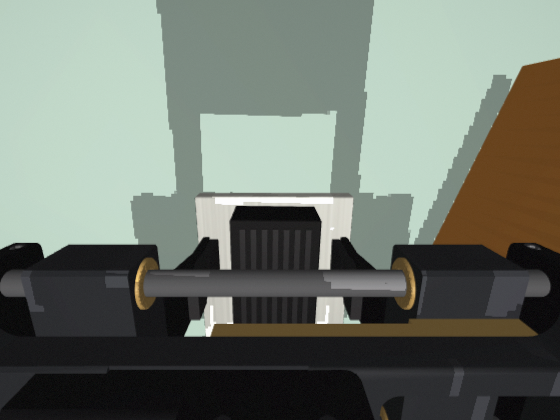

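The module lies straight and central on the tongue: module at x = 231–320, tongue at 196–352. I'll back off behind the tail, narrow the fingers and look again.

{"method": "arm_command", "body": {"delta_pos": [[0.019, 0, 0], [0.019, 0, 0], [0.02, 0, 0], [0, 0, 0]], "roll": [0, 0, 0, 0]}}

```text
time: 17.05
tcp_pos: [0.4855, 0.0992, 0.0299]
eef_rot: [[-0.999, -0.029, 0.022], [-0.028, 1.0, 0.009], [-0.022, 0.008, -1.0]]
force: [0.9, 1.2, -0.2]
grip_width: 0.78
```

{"method": "arm_command", "body": {"delta_pos": [[0, 0, 0], [0, 0, 0], [0, 0, 0], [0, 0, 0]], "roll": [0, 0, 0, 0], "claw": 20}}

```text
time: 17.55
tcp_pos: [0.4884, 0.0992, 0.0307]
eef_rot: [[-0.999, -0.028, 0.025], [-0.028, 1.0, 0.009], [-0.025, 0.008, -1.0]]
force: [0.0, 0.7, 0.2]
grip_width: 0.412
```

```bash
python3 -c "
from h import *
st();snap('wrist','w10.png')
a=snap('scene','c10.png');b=snap('side','s10.png')
cv2.imwrite('pics/x10.png',np.hstack([cv2.resize(a[190:300,260:380],(400,367)),cv2.resize(b[170:280,150:270],(400,367))])[:,:,::-1])
for x in (-.112,-.0645): print((np.array([.629,.103])+x*np.array([np.cos(.028),np.sin(.028)])).round(4))"
```

```text
t 17.55 p [0.4884 0.0992 0.0307] yaw -178.4 z [ 0.025  0.009 -1.   ] q [  2.1   7.7 115.8   0.6  55.1 -89.9] F [0.  0.7 0.2] g 0.412
[0.517  0.0999]
[0.5645 0.1012]
```

View pics/w10.png

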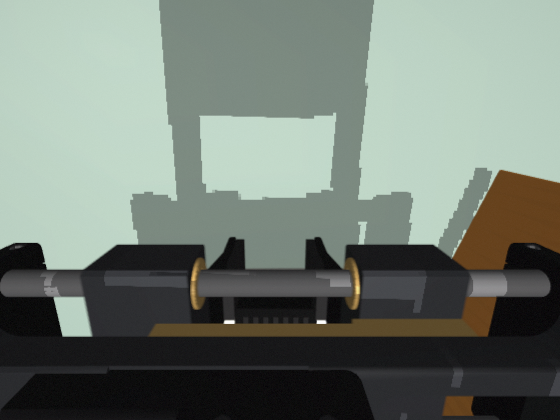

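View pics/x10.png

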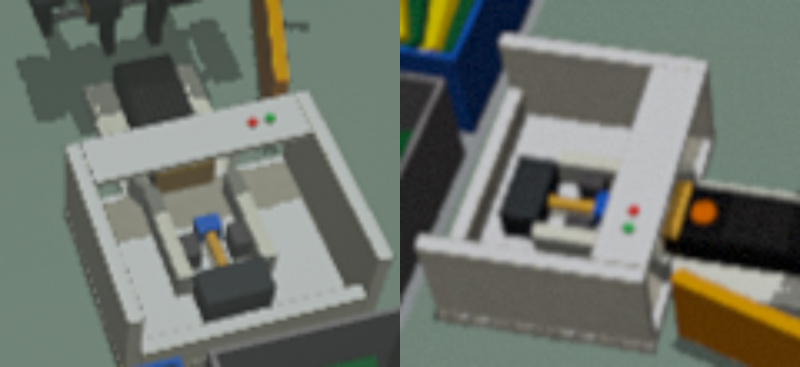

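The module is clear of the gripper, and the fingers are behind its tail with the jaws narrowing. I'll push in steady small steps.

{"method": "arm_command", "body": {"delta_pos": [[-0.006, 0, 0.003], [-0.007, 0, 0], [0, 0, 0]], "roll": [0, 0, 0]}}

```text
time: 18.08
tcp_pos: [0.5024, 0.0996, 0.0278]
eef_rot: [[-0.999, -0.028, 0.025], [-0.028, 1.0, 0.009], [-0.025, 0.008, -1.0]]
force: [-0.4, -0.2, -0.5]
grip_width: 0.204
```

{"method": "arm_command", "body": {"delta_pos": [[-0.005, 0, 0.001], [-0.005, 0, 0], [-0.005, 0, 0]], "roll": [0, 0, 0]}}

```text
time: 18.45
tcp_pos: [0.5167, 0.1, 0.0267]
eef_rot: [[-0.999, -0.028, 0.021], [-0.028, 1.0, 0.009], [-0.022, 0.008, -1.0]]
force: [-3.5, -0.1, 2.6]
grip_width: 0.203
```

```bash
python3 -c "
from h import *
st()"
```

```text
t 18.45 p [0.5167 0.1    0.0267] yaw -178.39 z [ 0.021  0.009 -1.   ] q [  2.1  11.8 111.6   0.6  55.4 -89.9] F [-3.5 -0.1  2.6] g 0.203
```

{"method": "arm_command", "body": {"delta_pos": [[-0.006, 0, 0], [-0.006, 0, 0], [-0.006, 0, 0]], "roll": [0, 0, 0]}}

```text
time: 18.82
tcp_pos: [0.5357, 0.1006, 0.0267]
eef_rot: [[-0.999, -0.028, 0.021], [-0.028, 1.0, 0.009], [-0.021, 0.008, -1.0]]
force: [-1.5, -0.6, -0.6]
grip_width: 0.201
```

{"method": "arm_command", "body": {"delta_pos": [[-0.005, 0, 0], [-0.005, 0, 0]], "roll": [0, 0]}}

```text
time: 19.08
tcp_pos: [0.5466, 0.1009, 0.0267]
eef_rot: [[-0.999, -0.028, 0.021], [-0.028, 1.0, 0.009], [-0.021, 0.008, -1.0]]
force: [-1.4, -0.2, -0.3]
grip_width: 0.2
```

```bash
python3 -c "
from h import *
st();snap('wrist','w11.png')
a=snap('scene','c11.png');b=snap('side','s11.png')
cv2.imwrite('pics/x11.png',np.hstack([cv2.resize(a[190:300,260:380],(400,367)),cv2.resize(b[170:280,150:270],(400,367))])[:,:,::-1])"
```

```text
t 19.07 p [0.5466 0.1009 0.0267] yaw -178.39 z [ 0.021  0.009 -1.   ] q [  2.   15.4 107.2   0.6  56.2 -89.9] F [-1.4 -0.2 -0.3] g 0.2
```

View pics/x11.png

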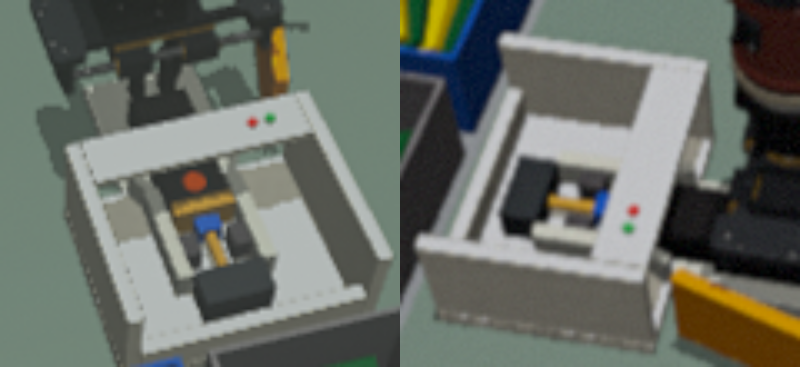

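The module is straight in the channel with its nose nearly at the blue plunger, at (205,220). I'll continue gently.

{"method": "arm_command", "body": {"delta_pos": [[-0.004, 0, 0], [-0.004, 0, 0]], "roll": [0, 0]}}

```text
time: 19.48
tcp_pos: [0.5524, 0.1012, 0.0268]
eef_rot: [[-0.999, -0.028, 0.016], [-0.028, 1.0, 0.009], [-0.016, 0.008, -1.0]]
force: [-11.1, -1.2, 8.9]
grip_width: 0.2
```

{"method": "arm_command", "body": {"delta_pos": [[-0.003, 0, 0], [-0.003, 0, 0]], "roll": [0, 0]}}

```text
time: 19.73
tcp_pos: [0.5532, 0.1013, 0.0264]
eef_rot: [[-1.0, -0.029, 0.003], [-0.029, 1.0, 0.008], [-0.004, 0.008, -1.0]]
force: [-12.0, -1.2, 9.5]
grip_width: 0.2
```

{"method": "arm_command", "body": {"delta_pos": [[-0.0025, 0, 0], [-0.0025, 0, 0]], "roll": [0, 0]}}

```text
time: 19.98
tcp_pos: [0.5532, 0.1014, 0.026]
eef_rot: [[-1.0, -0.029, -0.009], [-0.029, 1.0, 0.007], [0.008, 0.008, -1.0]]
force: [-11.6, -1.0, 8.2]
grip_width: 0.198
```

```bash
python3 -c "
from h import *
st();snap('wrist','w12.png')
a=snap('scene','c12.png');b=snap('side','s12.png')
cv2.imwrite('pics/x12.png',np.hstack([cv2.resize(a[190:300,260:380],(400,367),interpolation=2),cv2.resize(b[170:280,150:270],(400,367),interpolation=2)])[:,:,::-1])"
```

```text
t 19.98 p [0.5532 0.1014 0.026 ] yaw -178.31 z [-0.009  0.007 -1.   ] q [  2.1  17.4 104.7   0.5  58.4 -89.9] F [-11.6  -1.    8.2] g 0.198
```

View pics/x12.png

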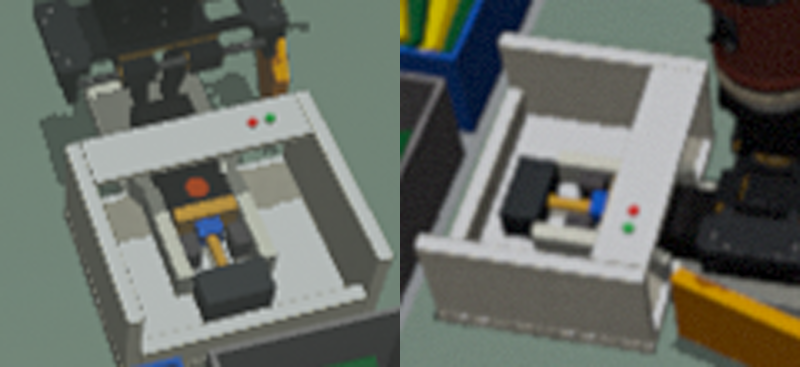

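View pics/w12.png

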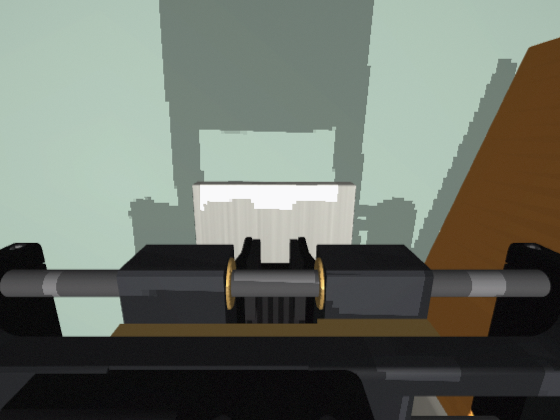

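The nose is touching the plunger, straight and not jammed. The small steps only give about 12 N, and about 9 N of downward drag is adding friction. I'll use a larger step with a slight lift.

{"method": "arm_command", "body": {"delta_pos": [[-0.005, 0, -0.0015]], "roll": [0]}}

```text
time: 20.25
tcp_pos: [0.5559, 0.1015, 0.0265]
eef_rot: [[-0.999, -0.03, -0.013], [-0.03, 1.0, 0.007], [0.013, 0.007, -1.0]]
force: [-4.8, -0.2, -0.8]
grip_width: 0.198
```

{"method": "arm_command", "body": {"delta_pos": [[-0.006, 0, -0.001]], "roll": [0]}}

```text
time: 20.38
tcp_pos: [0.5595, 0.1016, 0.0264]
eef_rot: [[-0.999, -0.03, -0.019], [-0.03, 1.0, 0.007], [0.019, 0.007, -1.0]]
force: [-6.7, -0.8, -1.0]
grip_width: 0.202
```

{"method": "arm_command", "body": {"delta_pos": [[-0.006, 0, -0.001]], "roll": [0]}}

```text
time: 20.5
tcp_pos: [0.5619, 0.1017, 0.0261]
eef_rot: [[-0.999, -0.03, -0.027], [-0.03, 1.0, 0.006], [0.027, 0.007, -1.0]]
force: [-19.2, -0.7, 12.4]
grip_width: 0.199
```

{"method": "arm_command", "body": {"delta_pos": [[-0.005, 0, -0.001]], "roll": [0]}}

```text
time: 20.62
tcp_pos: [0.5618, 0.1017, 0.0261]
eef_rot: [[-0.999, -0.03, -0.04], [-0.03, 1.0, 0.006], [0.04, 0.007, -0.999]]
force: [-20.9, -1.9, 18.3]
grip_width: 0.201
```

```bash
python3 -c "
from h import *
st()
a=snap('scene','c13.png');b=snap('side','s13.png')
cv2.imwrite('pics/x13.png',np.hstack([cv2.resize(a[205:275,280:350],(400,400),interpolation=2),cv2.resize(b[205:255,180:230],(400,400),interpolation=2)])[:,:,::-1]);st()"
```

```text
t 20.62 p [0.5618 0.1017 0.0261] yaw -178.26 z [-0.04   0.006 -0.999] q [  2.1  19.7 101.7   0.5  60.9 -89.9] F [-20.9  -1.9  18.3] g 0.201
t 20.73 p [0.5617 0.1017 0.0262] yaw -178.26 z [-0.04   0.006 -0.999] q [  2.1  19.7 101.7   0.5  60.9 -89.9] F [-19.6  -2.3  13.3] g 0.196
```

View pics/x13.png

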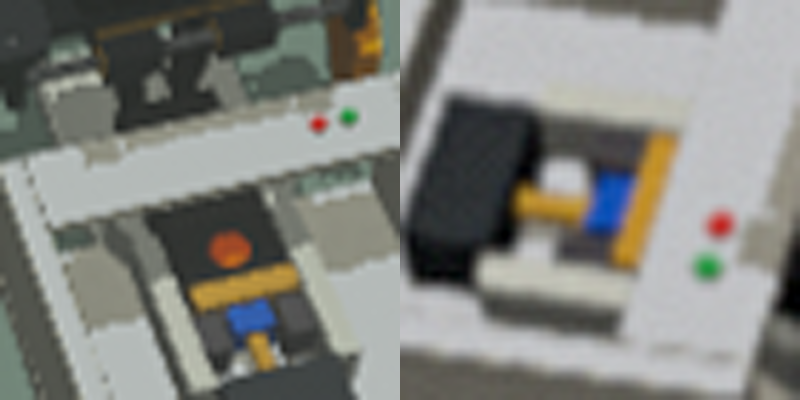

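```bash
python3 - <<'E'
from h import *
S=cam('scene');D=cam('side')
print('cams',(-S[3].T@S[4]).round(2),(-D[3].T@D[4]).round(2))
im=cv2.imread('pics/c13.png')[205:275,280:350]; im2=cv2.imread('pics/s13.png')[205:255,180:230]
cv2.imwrite('pics/x13b.png',np.hstack([cv2.resize(im[30:62,28:60],(400,400),interpolation=0),cv2.resize(im2[10:40,10:40],(400,400),interpolation=0)]))
B=np.array([.629,.103]);th=.028;u=np.array([np.cos(th),np.sin(th)]);n=np.array([-u[1],u[0]])
for nm,c in(('scene',S),('side',D)):
  for x in (.053,.065):
    for y in(-.025,-.013,.013,.025):
      p=B+x*u+y*n; q=proj(c,[*p,.042]); print(nm,x,y,q.round(1), ((q-[308,235])*12.5).round(0) if nm=='scene' else ((q-[190,215])*13.33+[400,0]).round(0))
E
```

```text
cams [ 1.24 -0.16  0.94] [0.39 0.75 0.99]
scene 0.053 -0.025 [311.8 255.9] [ 47. 262.]
scene 0.053 -0.013 [316.1 254.9] [102. 249.]
scene 0.053 0.013 [325.6 252.6] [219. 220.]
scene 0.053 0.025 [329.9 251.6] [273. 207.]
scene 0.065 -0.025 [313.3 259.7] [ 66. 309.]
scene 0.065 -0.013 [317.7 258.6] [121. 295.]
scene 0.065 0.013 [327.2 256.3] [240. 267.]
scene 0.065 0.025 [331.5 255.3] [294. 253.]
side 0.053 -0.025 [216.  222.3] [747.  97.]
side 0.053 -0.013 [214.8 226.1] [731. 148.]
side 0.053 0.013 [212.1 234.5] [694. 260.]
side 0.053 0.025 [210.8 238.5] [677. 313.]
side 0.065 -0.025 [211.4 221.6] [685.  89.]
side 0.065 -0.013 [210.1 225.4] [668. 139.]
side 0.065 0.013 [207.3 233.8] [631. 251.]
side 0.065 0.025 [206.  237.8] [614. 304.]
```

View pics/x13b.png

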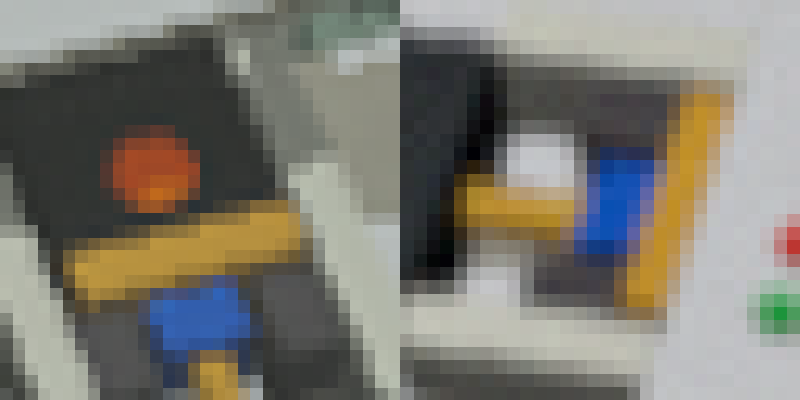

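Both views put the brass edge where the stop plane projects: scene (80,310)–(303,250) against the predicted (66,309)–(294,253), and the side view likewise. It stalled at about 20 N. I'll take one more push with lift to shed the downward drag and confirm it's hard up.

{"method": "arm_command", "body": {"delta_pos": [[-0.005, 0, -0.004]], "roll": [0]}}

```text
time: 20.85
tcp_pos: [0.5615, 0.1017, 0.0279]
eef_rot: [[-0.998, -0.03, -0.051], [-0.031, 1.0, 0.005], [0.051, 0.006, -0.999]]
force: [-11.8, -1.6, -1.1]
grip_width: 0.199
```

```bash
python3 -c "
from h import *
st();print(arm.state()['torque'])"
```

```text
t 20.85 p [0.5615 0.1017 0.0279] yaw -178.25 z [-0.051  0.005 -0.999] q [  2.1  20.  101.1   0.4  61.8 -89.8] F [-11.8  -1.6  -1.1] g 0.199
[-0.05897893  1.80092792 -0.08148472]
```

{"method": "arm_command", "body": {"delta_pos": [[-0.008, 0, -0.002]], "roll": [0]}}

```text
time: 20.98
tcp_pos: [0.5615, 0.1018, 0.0265]
eef_rot: [[-0.997, -0.031, -0.069], [-0.031, 1.0, 0.004], [0.069, 0.006, -0.998]]
force: [-26.3, -2.4, 15.6]
grip_width: 0.196
```

```bash
python3 -c "
from h import *
st();a=snap('scene','c14.png');st();b=snap('side','s14.png');st()
cv2.imwrite('pics/x14b.png',np.hstack([cv2.resize(a[235:267,308:340],(400,400),interpolation=0),cv2.resize(b[215:245,190:220],(400,400),interpolation=0)])[:,:,::-1])"
```

```text
t 20.98 p [0.5615 0.1018 0.0265] yaw -178.22 z [-0.069  0.004 -0.998] q [  2.1  20.8 100.2   0.4  62.9 -89.8] F [-26.3  -2.4  15.6] g 0.196
t 21.02 p [0.5614 0.1018 0.0266] yaw -178.22 z [-0.071  0.004 -0.997] q [  2.1  20.9 100.1   0.4  63.  -89.8] F [-21.5  -1.3   7.8] g 0.201
t 21.07 p [0.5615 0.1018 0.0266] yaw -178.22 z [-0.07   0.004 -0.998] q [  2.1  20.9 100.2   0.4  63.  -89.8] F [-22.9  -1.7   8.4] g 0.202
```

View pics/x14b.png

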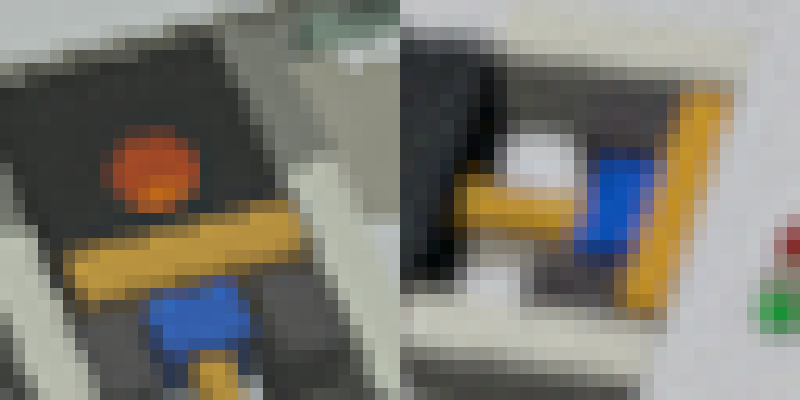

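View pics/c14.png

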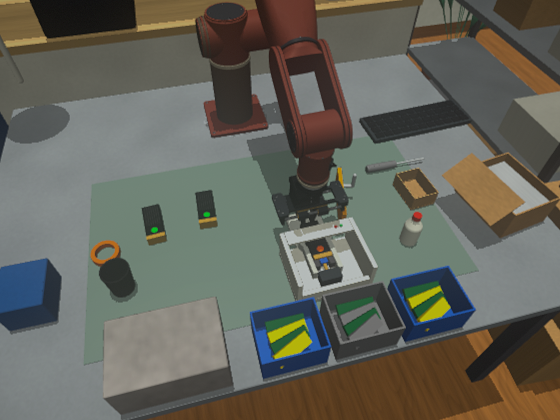

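```bash
python3 - <<'E'
from h import *
print(proj(cam('scene'),[.4813,.266,.102]))
a=cv2.imread('pics/c14.png');cv2.imwrite('pics/d14.png',cv2.resize(a[155:235,290:370],(560,560),interpolation=2))
E
```

```text
[354.24008012 173.6077769 ]
```

View pics/d14.png

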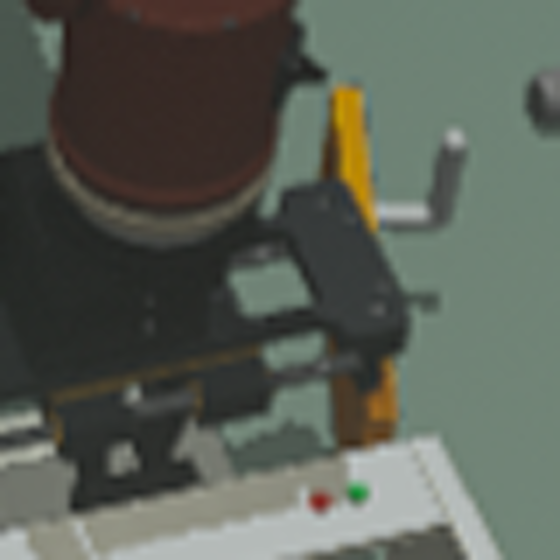

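The handle's top is at (355,174) against the predicted (354.2,173.6), so the door hasn't moved. The push is steady at about 22 N, so I'm handing in.

```bash
python3 -c "
from h import *
st();print(arm.close_job());st()"
```

```text
t 21.07 p [0.5615 0.1018 0.0266] yaw -178.22 z [-0.07   0.004 -0.998] q [  2.1  20.9 100.2   0.4  63.  -89.8] F [-22.9  -1.7   8.4] g 0.202
the job is handed in; nothing more can be done
None
the job is handed in; nothing more can be done
```

The orange-dot module is in the test bay, brass end first, and was hard up against the two steel stops when I handed in at 21 s. I swung the door to about 105° by its handle and laid the module on the tongue. I then pushed it in from behind with both fingers, which were still holding it there with a steady push of about 22 N.

**Checks that agreed**
- **On the stops:** In both fixed views the brass edge lies on the projected stop plane, to about 1 pixel. The module did not move when the push went from 12 N to 26 N.
- **Door:** The handle was still where I left it, about 1 pixel from the predicted spot.
- **Other items:** I touched nothing else on the bench. The final scene view showed the green-dot modules and the other items where they were.

**Less tidy**
- **Finger position:** The fingers stopped about 3 mm short of the position I predicted for home. I put this down to calibration and a tool tilt of about 4° that built up under the push.
- **Downward drag:** About 8 N of vertical drag from the fingers remained on the module.
- **Clearance:** The gripper body hangs just over the top of the open door. I saw no sign of it pressing on the door.

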